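# Lock a parts tote in the inspection bay and hold the dead-man paddle level

### The arm

A 6-joint arm with a two-finger parallel gripper is mounted at the origin on the work surface. World frame = base frame: x ahead of the robot, y to its left, z up, the work surface at z = 0. Lengths are in m, angles in rad, forces in N, time in s.
With the tool pointing down it reaches from about 0.325 to 0.775 m from the base axis. Payload 5.5 kg.
Tool frame: the origin (TCP) lies where the fingers leave the gripper's body, on its centre line; the fingertips stand 73 mm ahead of it and the grasp point (between the pads) lies bot.hold_point_z ahead of it (bot.hold_point_z is the distance from the TCP to the grasp point, in m); z points along the fingers, y is the direction in which the jaws open and shut (so a half turn about z gives the same grasp; the last joint's range is limited). The gripper opens to 85 mm and grips with 20 to 120 N. Pads are 22 mm wide; open, the fingers measure 114 mm over their backs; the gripper's body (76 mm by 85 mm) begins 54 mm behind the grasp point. The pads swing forward as they close: fully open they stand 13 mm farther back than shut.
Start: joints at [1.202, 0.091, 1.231, -0, 1.82, -0.057], TCP at [0.184, 0.571, 0.304] pointing down, gripper open.
Joint ranges: [-2.87, 2.87], [-0.86, 2.18], [0.17, 2.46], [-1.51, 4.65], [0.06, 2.69], [-2.65, 2.65]. Speed limits (rad/s): [2.57, 2.57, 3.01, 3.14, 3.14, 3.14].

### API

Orientations are given as [roll, pitch, yaw] about the fixed x, y, z axes, in that order (R = Rz(yaw) Ry(pitch) Rx(roll)).
In Python, from bench import telemetry, read_camera, bot, find_in, regions_of gives the robot as it stands. The module is installed in compiled form; this text tells all that it offers.
- The arm moves only by the tool servo_tool, never from a script. Its argument "steps" is a list of rows, each an object with "gripper": the opening, from -1 (shut) to 1 (fully open), so that 0 is half open; "translation": the shift along the tool's x, y, z in cm, a list of three; "roll": the turn about the tool's z in rad. In form: [{"gripper": gripper, "translation": [dx, dy, dz], "roll": roll}, ...]. A call has 1 to 20 rows; each row shifts and turns the commanded pose from where the row before left it, along the tool's axes as they then stand; what a row does not reach is not made up. A row lasts 1/8 s, in which the tool goes at most 62.5 mm and 10.7 degrees, less where a joint would pass 70% of its speed; a pose out of reach is approached as far as the arm can. A call with a gripper value outside its range is refused whole. The fingers move at their own pace and stop on an object; the grip force is fixed at half the most. Time passes only in rows, so rows that do not move let the fingers close. It gives the time, the measured TCP pose, the force and the opening at its end, in the units of the state.
- telemetry.get_state(): the state, without advancing time (a new reading comes with each control period).
- read_camera(name): name is "scene" or "top" or "wrist"; returns a dict with "frame" (400x640x3 uint8, red, green, blue), "K" (3x3 intrinsics, pixels), "R" (3x3) and "t" (3): a world point X has camera coordinates R X + t; the wrist camera has in their place "T_tool_cam" (4x4, takes a point from camera to tool coordinates, whose origin is the TCP and whose axes are the flange's). Camera axes: x right, y down, z forward; pixel columns grow to the right and rows downward; lengths in m; the calibration is good to about 2 mm. The wrist camera is an equidistant fisheye: a pixel r from the principal point sees the ray r / f radians off the axis. A picture is of the moment at which its call begins: read the wrist's pose just before it. There is no depth.
- bot.job_done(): hands the job in, once; it reports no verdict.
Trained networks look in a picture, given as the dict that the camera call returned (one of the last four; its "shot" number tells which), for a name from the list of things; names that differ only in an ending like _2 or _b are one class to them, and where a whole thing is asked for, a point or a joint stands for the part that bears it (a point fixed in the world has none). Each returns a list of dicts, best first, with "confidence" (0 to 1); they miss things now and then, are a little off and sometimes report something else, mostly with a low value. They report only what shows in the picture. A call takes as long as a camera call. They do not tell look-alikes from the thing itself.
- find_in(picture, name): "at" ([column, row] in pixels, amid what is visible of it).
- regions_of(picture, name): "mask" (400x640 bool, what is visible of it) and "at" ([column, row] in pixels, amid what is visible of it).
The state is a dict: "clock": time; "joints": joint angles; "qvel": joint speeds; "joint_efforts": joint torques, N m; "ee_pos": TCP position; "orientation": TCP orientation; "force": force on the tool from outside, world axes, zero at the start; "torque": the same for the moment, N m; "width": opening from 0.0 (shut) to 1.0 (fully open).
Only numpy, scipy, OpenCV 4.12 (cv2) and the standard library are available. Lean on these libraries where they do the work, as an engineer would, in place of code of your own. Each camera call takes 0.05 s, during which the arm holds its last target. There are 200 camera calls.

### The job

Push the grey tote of turned parts along the roller track, without lifting it, until it stands fully home against the steel end stop of the bay. Then press the spring-loaded hand paddle on the small control box down until it is level (its top flush with the top edges of the two side cheeks), never down to its bottom stop, and finish while still holding it level, which keeps the retaining bolt out behind the tote; leave the other things on the bench alone.

Things in the scene. Friction and masses are not known exactly. Their poses are not given: they have to be found in the camera images.
- tote_centre (a point): Centre (half-way up) of the open grey plastic tote, 110 mm across the track (its x), 140 mm along it (its y), 75 mm high, walls 4 mm, steel turned parts fixed inside; about 0.5 to 1 kg. It stands on the rollers: underside 60 mm above the bench, rim 135 mm, this point 97.5 mm. It rolls freely; the side rails keep it straight.
- station: Fixed roller track with bay; origin on the bench at mid-track. Its y runs along the track towards the bay, x across, z up. Passive rollers 40 mm apart, tops 60 mm up. Side rails 118 mm apart inside, 142 mm over all, tops 75 mm up (95 mm beside the bay). Open end at y = -240 mm; face of the steel end stop (115 mm high) at y = +200 mm.
- bolt (a joint): Travel in m of the steel retaining bolt (14 mm thick, 98 mm up), driven by the paddle: 0 = in, 0.04 = paddle level. It slides to the station's -x across the track at its y = +40 mm, out of a grey housing outside the +x rail (y = +12 to +56, x = +71 to +156, 120 mm high). A tote standing in its way blocks it.
- bay_seat (a point): Where the tote's centre is when the tote is fully home: y = +130 mm in the station's frame, 97.5 mm above the bench; axes as the station's.
- control: Fixed control box with the hand paddle, between robot and track, on a grey plinth 0 to 45 mm high; origin at the centre of its base plate's underside. Base 150 mm along its x, 74 mm along y, 12 mm thick. The paddle's hinge lies along y at x = -60 mm, z = 64 mm; the paddle points to +x. Two upright side cheeks (x = -75 to -5 mm, outer faces 28 mm either side of the middle) have level top edges at z = 70 mm.
- paddle (a joint): Hinge angle of the steel paddle in rad: 0 = released, sloping up 0.40 rad; 0.40 = level; 0.75 = bottom stop. A spring pushes it up: pressed at the pad it takes about 2 N to start, about 8 N at level and 13 N at the bottom; it springs back when let go.
- paddle_pad (a point): Middle of the top face of the light grey plastic pad (50 x 50 mm) at the paddle's free end, 105 mm from the hinge; moves with the paddle. Its z axis is the pad's upward normal. About 110 mm above the control box's origin when released, 70 mm when level.
- level_mark (a point): Where the pad's top middle is when the paddle is level: x = +45 mm, z = 70 mm in the control box's frame.
- jar: Bystander: closed jar, 60 mm across, 85 mm high; origin at its underside. Leave alone.
- parts_tray: Bystander: open wooden tray 100 x 130 x 35 mm; origin at its underside. Leave alone.
- screwdriver: Bystander: screwdriver lying beyond the bay's end, about 200 mm long. Leave alone.
Mind the look-alikes: they are no part of the job. What is shaped like the part that bears tote_centre but orange is not meant.

How it is judged:
On the way:
1. the tote stands home against the end stop, at rest, before the paddle is pressed (y of tote_centre in the frame of bay_seat above -0.008 m and linear speed of tote below 0.02 m/s and value of joint paddle below 0.1 rad), for 0.2 s.
At the end, for the whole second after the job is handed in: The tote stands on the rollers in the bay within 8 mm of the end stop, and the robot itself is still pressing the paddle (more than 3 N) and keeps it within 0.09 rad of level (about 9 mm at the pad) through the last second (y of tote_centre in the frame of bay_seat above -0.008 m and distance between tote_centre and bay_seat below 0.012 m and value of joint paddle between 0.31 and 0.49 rad and contact force between any of the fingers, the arm and paddle above 3 N); the arm keeps its last pose, push and grip.
It fails at once if the tote is lifted off the rollers or tipped (height (world z) of tote_centre above 0.115 m or angle between tote_centre's own z axis and vertical above 0.25 rad).
It fails at once if the paddle is pushed down to its bottom stop (value of joint paddle above 0.7 rad).
It fails at once if a bystander is disturbed (distance of any of jar, parts_tray, screwdriver from where it was at the start of the episode above 0.03 m).
It also fails if it takes over 45 s, if anything falls off the work surface, if the arm or the gripper's body presses on something with over 40 N, if the wrist force passes 120 N, or if a joint passes its speed limit or range.

## Working session

There is one attempt and no reset: what is moved stays moved. The work goes in short steps, Python scripts to look and compute and a tool call to move; the robot and the scene stay as the last step left them, time stands still between calls to the robot, and variables do not carry over. Pictures are saved under pics/ and viewed, about 8 in all and at most 12, crops included, and the job is handed in when it is done.

Besides the shell and the picture viewer there is one more tool, called after "Request:" as a command line: name --argument value ..., lists and objects as JSON in quotes. servo_tool: Moves the arm, as the interface text tells. Its arguments: {"type":"object","properties":{"steps":{"type":"array","items":{"type":"object","properties":{"gripper":{"type":"number"},"translation":{"type":"array","items":{"type":"number"}},"roll":{"type":"number"}}}}},"required":["steps"]}

```bash
mkdir -p pics; cat > h.py <<'E'
import numpy as np,cv2
from bench import telemetry, read_camera, bot, find_in, regions_of
def save(p,n,crop=None,s=1):
    f=p["frame"][...,::-1]
    if crop: f=f[crop[1]:crop[3],crop[0]:crop[2]]
    cv2.imwrite("pics/"+n,cv2.resize(f,None,fx=s,fy=s))
def at_z(p,px,z):
    C=-p["R"].T@p["t"]; d=p["R"].T@np.linalg.inv(p["K"])@np.array([px[0],px[1],1.])
    return C+d*(z-C[2])/d[2]
def proj(p,X):
    c=(p["R"]@np.asarray(X,float).T).T+p["t"]; u=(p["K"]@c.T).T; return u[:,:2]/u[:,2:]
E
python3 - <<'E'
from h import *
s=telemetry.get_state(); print(s, bot.hold_point_z)
for n in("top","scene"):
    p=read_camera(n); save(p,n+"0.png")
    print(n,p["K"].round(1).tolist(),(-p["R"].T@p["t"]).round(3))
    for o in("tote_centre","station","control","paddle_pad","jar","parts_tray","bolt","screwdriver"):
        for r in find_in(p,o)[:3]: print(o,np.round(r["at"],1),round(r["confidence"],2),at_z(p,r["at"],{"tote_centre":.12,"paddle_pad":.155}.get(o,.06)).round(3))
E
```

```text
{'clock': 0.0, 'joints': array([ 1.20228959e+00,  9.18549454e-02,  1.23188649e+00,  3.28309215e-06,
        1.81982262e+00, -5.66775702e-02]), 'qvel': array([-0.00040537,  0.00087908, -0.00041977, -0.00268285, -0.000739  ,
       -0.00057056]), 'joint_efforts': array([-2.59272281e-03, -4.58736384e+01, -4.18017125e+01, -2.65983981e-04,
        1.19236554e-02,  1.29343661e-05]), 'ee_pos': array([0.1840147 , 0.57092987, 0.30275275]), 'orientation': array([-3.13962460e+00, -1.14852745e-04,  2.82976418e+00]), 'force': array([-0.18066047,  0.11237333,  0.41702146]), 'torque': array([ 0.01616631, -0.04684508,  0.03619996]), 'width': 1.0014293597153343} 0.0539
top [[437.9, 0.0, 319.6], [0.0, 437.9, 198.5], [0.0, 0.0, 1.0]] [ 0.368 -0.004  1.321]
tote_centre [398.8 253.6] 0.93 [ 0.414 -0.214  0.12 ]
tote_centre [364.4 169.1] 0.82 [ 0.651 -0.127  0.12 ]
tote_centre [460.7 160.7] 0.64 [ 0.672 -0.399  0.12 ]
station [308.6 180.2] 0.64 [0.633 0.031 0.06 ]
control [321.2 245. ] 0.9 [ 0.443 -0.003  0.06 ]
paddle_pad [315.2 245. ] 0.67 [0.438 0.012 0.155]
jar [172.5 233.2] 0.73 [0.481 0.425 0.06 ]
parts_tray [459.7 240.4] 0.81 [ 0.452 -0.401  0.06 ]
bolt [322.2 248.1] 0.4 [ 0.434 -0.006  0.06 ]
bolt [457.9 240.5] 0.32 [ 0.452 -0.396  0.06 ]
screwdriver [217.5 199.3] 0.67 [0.579 0.298 0.06 ]
screwdriver [320.5 245.9] 0.58 [ 0.44  -0.001  0.06 ]
scene [[412.6, 0.0, 321.4], [0.0, 412.6, 203.3], [0.0, 0.0, 1.0]] [ 1.271 -0.66   0.823]
tote_centre [219.9 322.1] 0.97 [ 0.747 -0.444  0.12 ]
tote_centre [232.6 227.8] 0.94 [ 0.508 -0.262  0.12 ]
tote_centre [308.2 238.9] 0.83 [ 0.671 -0.14   0.12 ]
station [350.6 246.2] 0.94 [ 0.718 -0.027  0.06 ]
control [291.8 201.3] 0.8 [ 0.452 -0.019  0.06 ]
paddle_pad [290.8 185.2] 0.69 [ 0.491 -0.052  0.155]
jar [393.6 163.3] 0.91 [0.51  0.404 0.06 ]
parts_tray [177.6 272.4] 0.93 [ 0.501 -0.426  0.06 ]
parts_tray [385.8 186.6] 0.31 [0.59  0.268 0.06 ]
```

```bash
python3 - <<'E'
import cv2
a=cv2.imread("pics/top0.png");cv2.imwrite("pics/top0c.png",cv2.resize(a[100:300,140:500],None,fx=2.2,fy=2.2,interpolation=cv2.INTER_CUBIC))
E
```

```text
(no output)
```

View pics/top0c.png

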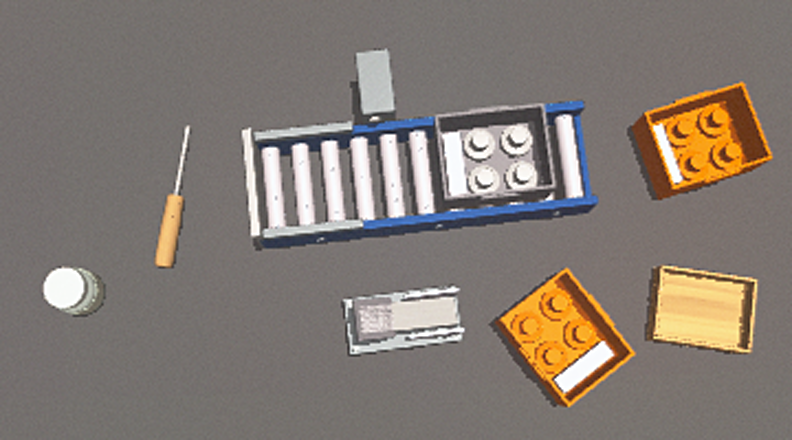

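View pics/scene0.png

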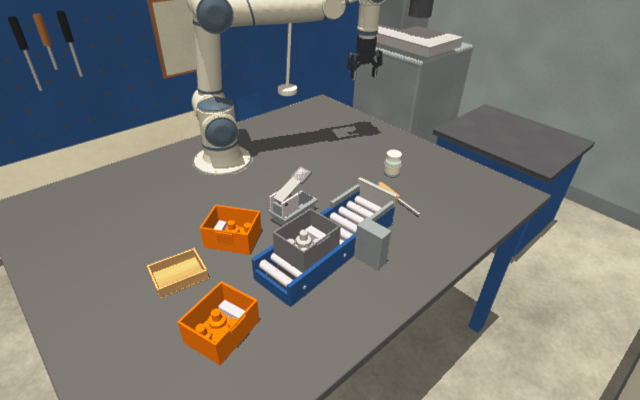

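The grey tote at top (364,169) / scene (308,239) is the one meant. The look-alikes at top (399,254) and (461,161) are orange, so they are ruled out. The paddle's pad is at top (311,244), with the control's +x pointing image-left (world +y). Next I fit the poses.

```bash
python3 - <<'E'
from h import *
p=read_camera("top")
c=lambda x,y:(x/2.2+140,y/2.2+100)
for n,q,z in [("open+x",(583,102),.075),("open-x",(597,208),.075),("stop -x",(259,248),.095),("toteTL",(436,116),.135),("TR",(543,104),.135),("BR",(556,190),.135),("BL",(443,206),.135),("cheek",(458,288),.115),("cheek",(463,330),.115)]:
    print(n,at_z(p,c(*q),z).round(3))
m=[r for r in regions_of(p,"tote_centre") if abs(r["at"][0]-364)<15][0]["mask"]
print("tote rect",cv2.minAreaRect(np.argwhere(m)[:,::-1].astype(np.float32)))
for o in("control","station"):
    m=regions_of(p,o)[0]["mask"];print(o,cv2.minAreaRect(np.argwhere(m)[:,::-1].astype(np.float32)),m.sum())
save(p,"ctl.png",(285,215,365,275),8)
save(p,"tot.png",(240,120,420,220),4.4)
E
```

```text
open+x [ 0.728 -0.253  0.075]
open-x [ 0.584 -0.265  0.075]
stop -x [0.534 0.175 0.095]
toteTL [ 0.695 -0.054  0.135]
TR [ 0.709 -0.19   0.135]
BR [ 0.597 -0.202  0.135]
BL [ 0.579 -0.06   0.135]
cheek [ 0.478 -0.078  0.115]
cheek [ 0.425 -0.083  0.115]
tote rect ((363.8597412109375, 170.23779296875), (44.17261505126953, 53.11757278442383), 83.6598129272461)
control ((323.1089172363281, 244.910888671875), (26.305185317993164, 52.320770263671875), 81.67434692382812) 1311
station ((328.33148193359375, 163.10704040527344), (84.35237884521484, 156.9969482421875), 84.14398956298828) 5111
```

View pics/ctl.png

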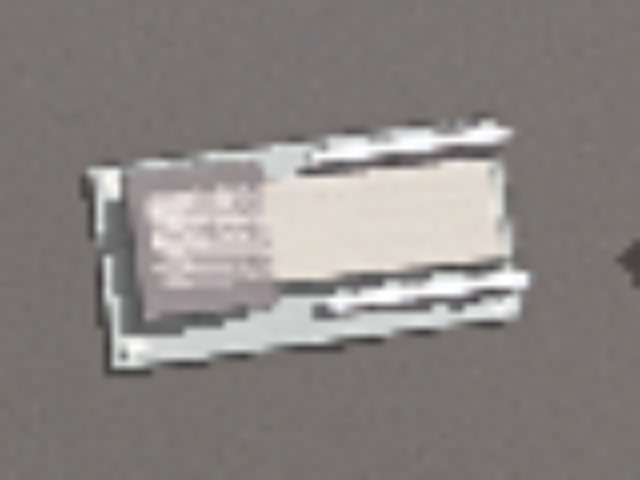

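View pics/tot.png

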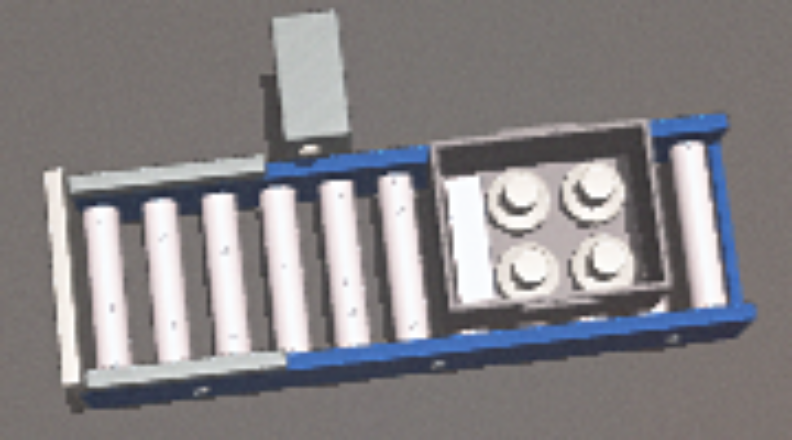

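```bash
cat > fit.py <<'E'
from h import *
from scipy.optimize import least_squares
p=read_camera("top"); q=read_camera("scene")
def T(v,P):
    c,s=np.cos(v[2]),np.sin(v[2]); P=np.array(P,float)/1000
    return np.c_[v[0]+c*P[:,0]-s*P[:,1], v[1]+s*P[:,0]+c*P[:,1], P[:,2]+v[3]]
# control
P=[(75,-37,12),(75,37,12),(-75,-28,70),(-75,28,70),(-5,-28,70),(-5,28,70),(11,-25,100.5),(57,-25,119.5),(57,25,119.5),(11,25,100.5)]
U=np.array([(90,172),(113,370),(510,130),(528,280),(308,150),(328,308),(258,165),(128,170),(150,322),(272,305)])/8+[285,215]
pad=[(34,0,110)]
f=lambda v:np.r_[(proj(p,T(v,P))-U).ravel(), (proj(q,T(v,pad))-[290.8,185.2]).ravel()]
r=least_squares(f,[.45,0,1.65,.02],loss="soft_l1"); v=r.x
print("control",v.round(4)); print(f(v).reshape(-1,2).round(1).tolist())
print("pad rel",T(v,pad).round(4),"level mark",T(v,[(45,0,70)]).round(4))
# station from open end+tote
W=np.array([(430,142),(650,122),(668,285),(450,308),(727,117),(755,308),(62,168),(78,382)])/4.4+[240,120]
def g(v):
    ty=v[3]*1000; a=[v[0],v[1],v[2],0]
    P=[(55,ty+70,135),(55,ty-70,135),(-55,ty-70,135),(-55,ty+70,135),(71,-240,75),(-71,-240,75),(71,200,115),(-71,200,115)]
    return (proj(p,T(a,P))-W).ravel()
r=least_squares(g,[.65,-.02,.08,-.1],loss="soft_l1"); s=r.x
print("station",s.round(4)); print(g(s).reshape(-1,2).round(1).tolist())
a=[s[0],s[1],s[2],0]
print("tote",T(a,[(0,s[3]*1000,97.5)]),"seat",T(a,[(0,130,97.5)]),"open end",T(a,[(0,-240,0)]),"tote back wall",T(a,[(0,s[3]*1000-70,0)]),"pushed back wall",T(a,[(0,60,0)]))
f2=q["frame"].copy()
for X,a_,c in((T(v,P),0,0),):
    for u in proj(q,X): cv2.circle(f2,tuple(int(round(z*8)) for z in u),6,(255,0,0),-1,shift=3)
for u in proj(q,T(a,[(55,s[3]*1000+70,135),(-55,s[3]*1000-70,135),(71,-240,75),(-71,-240,75),(-71,200,115)])): cv2.circle(f2,tuple(int(round(z*8)) for z in u),6,(0,255,0),-1,shift=3)
save({"frame":f2},"ov.png",(245,150,405,305),3.8)
E
python3 fit.py
```

```text
control [ 0.4454 -0.0085  1.6946 -0.0136]
[[0.3, 0.0], [0.6, -0.2], [-1.4, -0.2], [-0.9, 0.4], [-0.2, 0.6], [-0.0, 0.2], [0.6, -0.4], [0.4, 0.7], [-0.1, -0.3], [1.3, -0.2], [9.5, -0.3]]
pad rel [[0.4412 0.0253 0.0964]] level mark [[0.4398 0.0362 0.0564]]
station [ 0.6379 -0.021   0.0986 -0.1067]
[[-0.1, -0.0], [-0.4, -0.8], [0.8, 0.5], [-0.1, 0.7], [-0.3, -1.5], [0.2, 2.3], [-0.3, -0.6], [0.4, -0.0]]
tote [[ 0.64836115 -0.12718702  0.0975    ]] seat [[0.62505104 0.108378   0.0975    ]] open end [[ 0.66148608 -0.2598237   0.        ]] tote back wall [[ 0.65525427 -0.1968468   0.        ]] pushed back wall [[0.63194415 0.03871822 0.        ]]
```

View pics/ov.png

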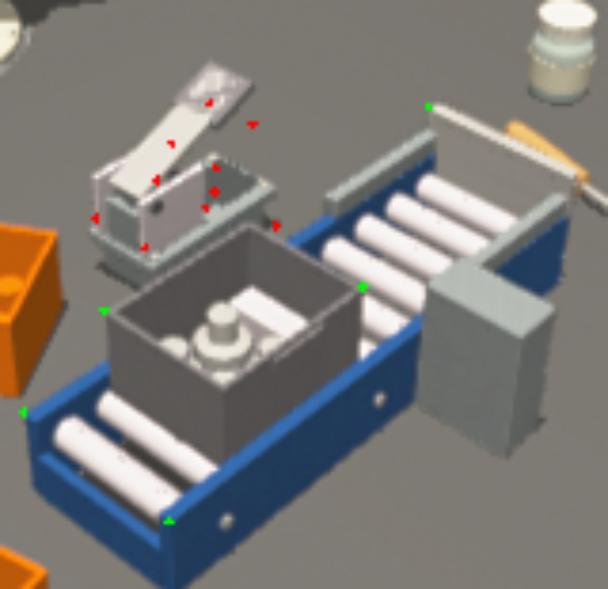

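```bash
python3 - <<'E'
s=open("fit.py").read()
s=s.replace('pad=[(34,0,110)]','''pad=[(34,0,110)]
P2=[(-75,-28,70),(-5,-28,70),(-75,28,70),(57,25,119.5),(57,-25,119.5),(11,-25,100.5),(11,25,100.5),(-75,-37,12),(75,-37,12),(-75,37,12)]
U2=np.array([(140,207),(207,165),(93,175),(212,62),(253,88),(222,122),(177,95),(150,255),(275,187),(92,235)])/3.8+[245,150]''')
s=s.replace('(proj(q,T(v,pad))-[290.8,185.2]).ravel()','(proj(q,T(v,P2))-U2).ravel()')
open("fit.py","w").write(s)
E
python3 fit.py
```

```text
control [ 0.4441 -0.0073  1.6914  0.0248]
[[-0.8, -0.6], [-0.5, -0.1], [-1.0, -0.9], [-0.4, 0.3], [-0.5, -0.1], [-0.3, 0.1], [0.1, -1.1], [-0.7, -0.0], [-1.1, -0.4], [0.8, -0.3], [0.1, -0.6], [-1.2, 0.4], [-0.6, 0.3], [-1.3, -0.4], [-0.3, -1.4], [-2.3, 0.9], [-2.3, 1.9], [0.3, 3.4], [0.1, -0.2], [-1.4, -1.5]]
pad rel [[0.44   0.0264 0.1348]] level mark [[0.4387 0.0373 0.0948]]
station [ 0.6379 -0.021   0.0986 -0.1067]
[[-0.1, -0.0], [-0.4, -0.8], [0.8, 0.5], [-0.1, 0.7], [-0.3, -1.5], [0.2, 2.3], [-0.3, -0.6], [0.4, -0.0]]
tote [[ 0.64836115 -0.12718702  0.0975    ]] seat [[0.62505104 0.108378   0.0975    ]] open end [[ 0.66148608 -0.2598237   0.        ]] tote back wall [[ 0.65525427 -0.1968468   0.        ]] pushed back wall [[0.63194415 0.03871822 0.        ]]
```

View pics/ov.png

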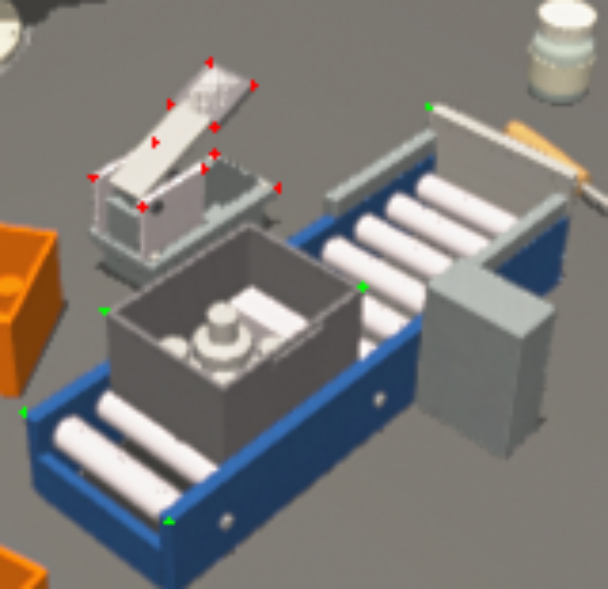

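The overlay lands on the real edges for both station and control, with the plinth about 25 mm high. Now I move above the open end behind the tote, gripper shut and jaw axis along the track.

Request:
servo_tool --steps '[{"gripper": -1, "translation": [0, 0, 0], "roll": -0.137}, {"gripper": -1, "translation": [0, 0, 0], "roll": -0.137}, {"gripper": -1, "translation": [0, 0, 0], "roll": -0.137}, {"gripper": -1, "translation": [-2.3, -5.1, 0], "roll": 0}, {"gripper": -1, "translation": [-2.3, -5.1, 0], "roll": 0}, {"gripper": -1, "translation": [-2.3, -5.1, 0], "roll": 0}, {"gripper": -1, "translation": [-2.3, -5.1, 0], "roll": 0}, {"gripper": -1, "translation": [-2.3, -5.1, 0], "roll": 0}, {"gripper": -1, "translation": [-2.3, -5.1, 0], "roll": 0}, {"gripper": -1, "translation": [-2.3, -5.1, 0], "roll": 0}, {"gripper": -1, "translation": [-2.3, -5.1, 0], "roll": 0}, {"gripper": -1, "translation": [-2.3, -5.1, 0], "roll": 0}, {"gripper": -1, "translation": [-2.3, -5.1, 0], "roll": 0}, {"gripper": -1, "translation": [-2.3, -5.1, 0], "roll": 0}, {"gripper": -1, "translation": [-2.3, -5.1, 0], "roll": 0}, {"gripper": -1, "translation": [-2.3, -5.1, 0], "roll": 0}, {"gripper": -1, "translation": [-2.3, -5.1, 0], "roll": 0}, {"gripper": -1, "translation": [-2.3, -5.1, 0], "roll": 0}, {"gripper": -1, "translation": [-2.3, -5.1, 0], "roll": 0}, {"gripper": -1, "translation": [-2.6, -5.8, 0], "roll": 0}]'

```text
clock: 3.8
ee_pos: [0.6629, -0.26, 0.3043]
orientation: [-3.141, 0.001, -3.042]
force: [0.5, -0.3, 0.9]
width: -0.001
```

Request:
servo_tool --steps '[{"gripper": -1, "translation": [0, 0, 3.6], "roll": 0}, {"gripper": -1, "translation": [0, 0, 3.6], "roll": 0}, {"gripper": -1, "translation": [0, 0, 3.6], "roll": 0}, {"gripper": -1, "translation": [0, 0, 3.4], "roll": 0}, {"gripper": -1, "translation": [0, 0, 0], "roll": 0}]'

```text
clock: 4.42
ee_pos: [0.6607, -0.2581, 0.1574]
orientation: [3.138, -0.007, -3.042]
force: [-0.3, -0.1, 0.1]
width: -0.001
```

```bash
python3 - <<'E'
from h import *
p=read_camera("scene");q=read_camera("top")
a=cv2.resize(p["frame"][150:350,180:420],None,fx=2.5,fy=2.5); b=cv2.resize(q["frame"][120:220,240:440],None,fx=3,fy=3)
c=np.zeros((a.shape[0]+0,600,3),np.uint8); cv2.imwrite("pics/pre.png",a[...,::-1])
E
```

```text
(no output)
```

View pics/pre.png

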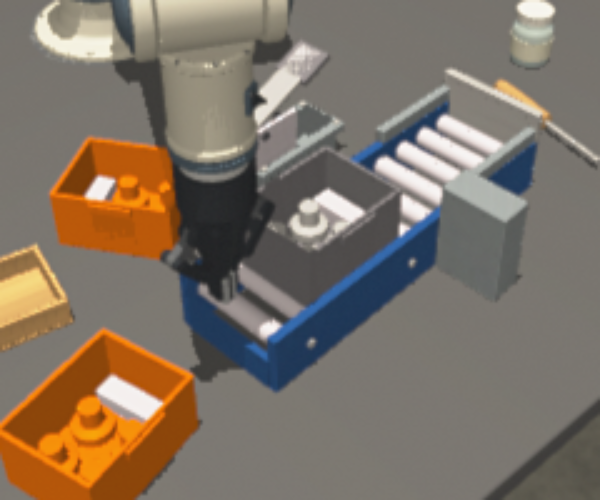

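Request:
servo_tool --steps '[{"gripper": -1, "translation": [0, 0.8, 0], "roll": 0}, {"gripper": -1, "translation": [0, 0.8, 0], "roll": 0}, {"gripper": -1, "translation": [0, 0.8, 0], "roll": 0}, {"gripper": -1, "translation": [0, 0.8, 0], "roll": 0}, {"gripper": -1, "translation": [0, 0.8, 0], "roll": 0}, {"gripper": -1, "translation": [0, 0.8, 0], "roll": 0}, {"gripper": -1, "translation": [0, 0.8, 0], "roll": 0}, {"gripper": -1, "translation": [0, 0.8, 0], "roll": 0}, {"gripper": -1, "translation": [0, 0.8, 0], "roll": 0}, {"gripper": -1, "translation": [0, 0.8, 0], "roll": 0}, {"gripper": -1, "translation": [0, 0.8, 0], "roll": 0}, {"gripper": -1, "translation": [0, 0.8, 0], "roll": 0}, {"gripper": -1, "translation": [0, 0.8, 0], "roll": 0}, {"gripper": -1, "translation": [0, 0.8, 0], "roll": 0}, {"gripper": -1, "translation": [0, 0.8, 0], "roll": 0}]'

```text
clock: 6.4
ee_pos: [0.6502, -0.1387, 0.1619]
orientation: [3.142, 0.0, -3.042]
force: [1.1, -1.2, 1.7]
width: -0.002
```

```bash
python3 - <<'E'
from h import *
p=read_camera("scene"); save(p,"mid.png",(180,130,420,330),2.5)
print(telemetry.get_state()["force"])
E
```

```text
[-0.10282658  1.01938952  0.81835486]
```

View pics/mid.png

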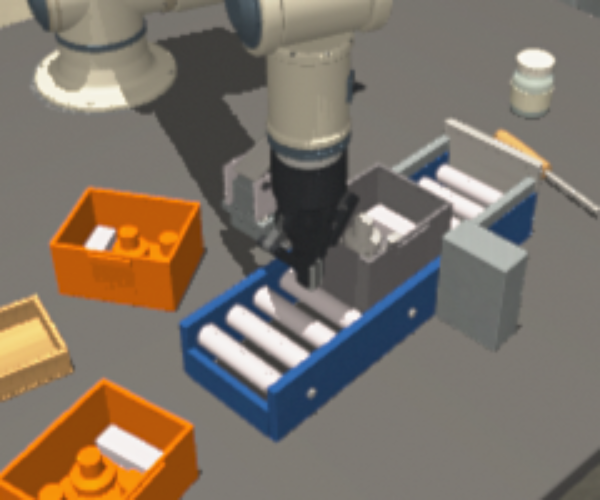

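Request:
servo_tool --steps '[{"gripper": -1, "translation": [0, 0.8, 0], "roll": 0}, {"gripper": -1, "translation": [0, 0.8, 0], "roll": 0}, {"gripper": -1, "translation": [0, 0.8, 0], "roll": 0}, {"gripper": -1, "translation": [0, 0.8, 0], "roll": 0}, {"gripper": -1, "translation": [0, 0.8, 0], "roll": 0}, {"gripper": -1, "translation": [0, 0.8, 0], "roll": 0}, {"gripper": -1, "translation": [0, 0.8, 0], "roll": 0}, {"gripper": -1, "translation": [0, 0.7, 0], "roll": 0}, {"gripper": -1, "translation": [0, 0.6, 0], "roll": 0}, {"gripper": -1, "translation": [0, 0.5, 0], "roll": 0}, {"gripper": -1, "translation": [0, 0.5, 0], "roll": 0}, {"gripper": -1, "translation": [0, 0.5, 0], "roll": 0}, {"gripper": -1, "translation": [0, 0.5, 0], "roll": 0}, {"gripper": -1, "translation": [0, 0.5, 0], "roll": 0}, {"gripper": -1, "translation": [0, 0.4, 0], "roll": 0}]'

```text
clock: 8.32
ee_pos: [0.6405, -0.0414, 0.1619]
orientation: [-3.142, -0.0, -3.042]
force: [0.3, -0.5, -0.2]
width: 0.001
```

```bash
cat > tote.py <<'E'
from h import *
from scipy.optimize import least_squares
p=read_camera("top"); 
m=max((r for r in regions_of(p,"tote_centre") if abs(r["at"][1]-175)<20 and r["at"][0]<390),key=lambda r:r["confidence"])
u=np.argwhere(m["mask"])[:,::-1]; lo=u[:,0].min()
s=telemetry.get_state(); S=lambda X:(-(X[0]-.6379)*.0984+(X[1]+.021)*.995)
l=u[u[:,0]<=lo+2].mean(0); X=at_z(p,l,.135)
print("tote front station y",round(S(X),4),"row",l,"TCP y",round(S(s["ee_pos"]),4),s["force"].round(1),m["at"])
save(p,"t_%d.png"%(s["clock"]*100),(240,120,420,220),4.4); print(s["clock"])
E
python3 tote.py
```

```text
tote front station y 0.1479 row [272.54545455 167.15151515] TCP y -0.0203 [-0.1 -1.  -0.5] [293.1, 180.1]
8.425
```

Request:
servo_tool --steps '[{"gripper": -1, "translation": [0, 0.4, 0], "roll": 0}, {"gripper": -1, "translation": [0, 0.4, 0], "roll": 0}, {"gripper": -1, "translation": [0, 0.4, 0], "roll": 0}, {"gripper": -1, "translation": [0, 0.4, 0], "roll": 0}, {"gripper": -1, "translation": [0, 0.4, 0], "roll": 0}, {"gripper": -1, "translation": [0, 0.4, 0], "roll": 0}, {"gripper": -1, "translation": [0, 0.4, 0], "roll": 0}, {"gripper": -1, "translation": [0, 0.3, 0], "roll": 0}, {"gripper": -1, "translation": [0, 0.3, 0], "roll": 0}, {"gripper": -1, "translation": [0, 0.3, 0], "roll": 0}, {"gripper": -1, "translation": [0, 0.3, 0], "roll": 0}]'

```text
clock: 9.8
ee_pos: [0.6366, -0.0018, 0.1619]
orientation: [-3.142, -0.0, -3.042]
force: [-0.3, -0.5, 0.3]
width: 0.002
```

```bash
python3 tote.py
```

```text
tote front station y 0.1874 row [258.625 171.45 ] TCP y 0.0195 [-0.1  0.1  0.4] [276.5, 181.3]
9.9
```

Request:
servo_tool --steps '[{"gripper": -1, "translation": [0, 0.2, 0], "roll": 0}, {"gripper": -1, "translation": [0, 0.2, 0], "roll": 0}, {"gripper": -1, "translation": [0, 0.2, 0], "roll": 0}, {"gripper": -1, "translation": [0, 0.2, 0], "roll": 0}, {"gripper": -1, "translation": [0, 0.2, 0], "roll": 0}, {"gripper": -1, "translation": [0, 0.1, 0], "roll": 0}, {"gripper": -1, "translation": [0, 0.1, 0], "roll": 0}]'

```text
clock: 10.78
ee_pos: [0.6355, 0.0093, 0.162]
orientation: [-3.14, 0.0, -3.043]
force: [-0.4, -6.0, 0.7]
width: 0.001
```

The force reads 6 N against the push, so the tote is probably at the stop. I'll back off gently, rise, and look.

Request:
servo_tool --steps '[{"gripper": -1, "translation": [0, 0, 0], "roll": 0}, {"gripper": -1, "translation": [0, 0, 0], "roll": 0}, {"gripper": -1, "translation": [0, -0.1, 0], "roll": 0}, {"gripper": -1, "translation": [0, -0.2, 0], "roll": 0}, {"gripper": -1, "translation": [0, -1, 0], "roll": 0}, {"gripper": -1, "translation": [0, -2, 0], "roll": 0}, {"gripper": -1, "translation": [0, 0, -3], "roll": 0}, {"gripper": -1, "translation": [0, 0, -5], "roll": 0}, {"gripper": -1, "translation": [0, 0, -5], "roll": 0}]'

```text
clock: 11.9
ee_pos: [0.6385, -0.0243, 0.2928]
orientation: [3.142, -0.001, -3.043]
force: [0.4, 0.9, 0.4]
width: -0.001
```

```bash
python3 tote.py; ls -t pics|head -1; cp pics/$(ls -t pics|head -1) pics/home.png
```

```text
tote front station y 0.1966 row [255.30188679 171.52830189] TCP y -0.0035 [0.5 0.1 0.8] [275.5, 180.5]
12.0
t_1200.png
```

View pics/home.png

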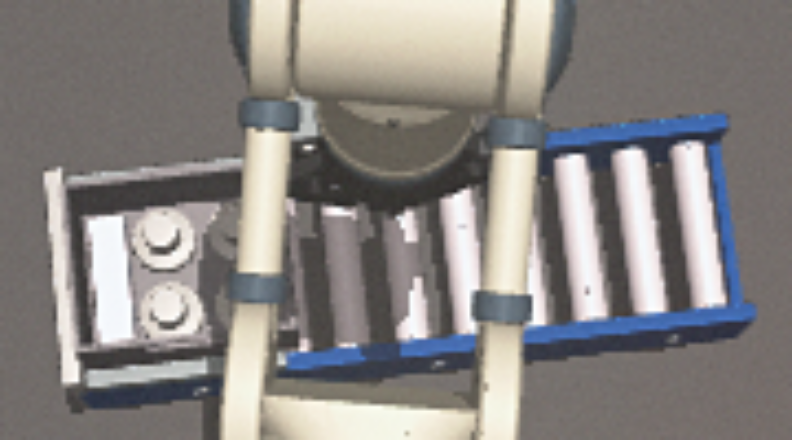

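The tote's front wall lies flush against the stop (measured front y 0.197 against 0.200, within calibration). Now I go over the paddle pad.

Request:
servo_tool --steps '[{"gripper": -1, "translation": [3.9, 1.6, 0], "roll": 0}, {"gripper": -1, "translation": [3.9, 1.6, 0], "roll": 0}, {"gripper": -1, "translation": [3.9, 1.6, 0], "roll": 0}, {"gripper": -1, "translation": [3.9, 1.6, 0], "roll": 0}, {"gripper": -1, "translation": [3.7, 1.7, 0], "roll": 0}, {"gripper": -1, "translation": [0, 0, 2.5], "roll": 0}, {"gripper": -1, "translation": [0, 0, 2], "roll": 0}, {"gripper": -1, "translation": [0, 0, 1.5], "roll": 0}, {"gripper": -1, "translation": [0, 0, 0], "roll": 0}]'

```text
clock: 13.12
ee_pos: [0.4384, 0.0383, 0.23]
orientation: [3.141, -0.003, -3.043]
force: [0.1, 0.2, 0.5]
width: -0.001
```

```bash
python3 - <<'E'
from h import *
p=read_camera("scene"); save(p,"pad1.png",(240,140,400,260),5); print(telemetry.get_state()["force"])
E
```

```text
[0.10244822 0.18952636 0.36339573]
```

View pics/pad1.png

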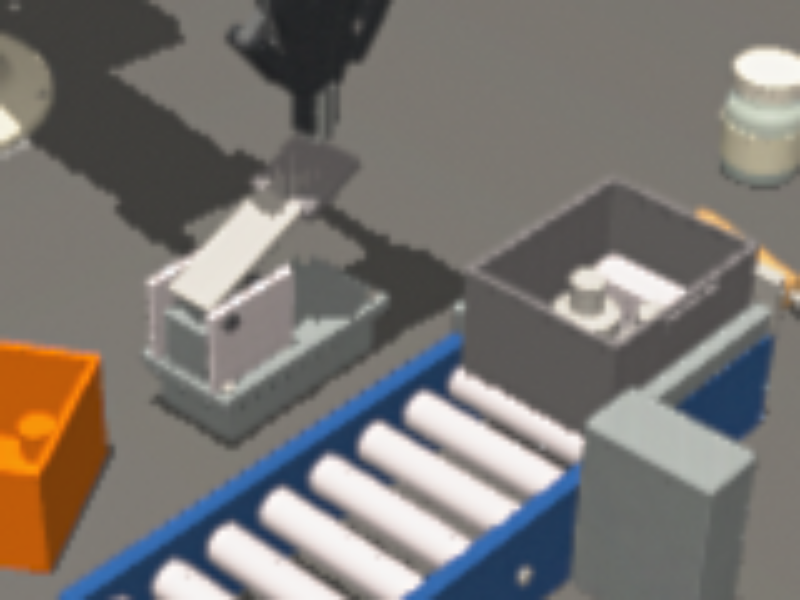

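The tote stands home, and the shut fingertips are about 15–20 mm above the pad's middle. I'll feel for contact.

Request:
servo_tool --steps '[{"gripper": -1, "translation": [0, 0, 0.5], "roll": 0}, {"gripper": -1, "translation": [0, 0, 0.5], "roll": 0}, {"gripper": -1, "translation": [0, 0, 0.5], "roll": 0}, {"gripper": -1, "translation": [0, 0, 0], "roll": 0}, {"gripper": -1, "translation": [0, 0, 0], "roll": 0}]'

```text
clock: 13.8
ee_pos: [0.4387, 0.0385, 0.2173]
orientation: [-3.141, 0.001, -3.042]
force: [-0.5, -0.3, 2.9]
width: -0.005
```

Request:
servo_tool --steps '[{"gripper": -1, "translation": [0, 0, 0.4], "roll": 0}, {"gripper": -1, "translation": [0, 0, 0], "roll": 0}, {"gripper": -1, "translation": [0, 0, 0], "roll": 0}]'

```text
clock: 14.18
ee_pos: [0.4387, 0.0387, 0.213]
orientation: [-3.142, 0.0, -3.042]
force: [0.3, -0.8, 3.2]
width: -0.0
```

Request:
servo_tool --steps '[{"gripper": -1, "translation": [0, 0, 0.4], "roll": 0}, {"gripper": -1, "translation": [0, 0, 0], "roll": 0}, {"gripper": -1, "translation": [0, 0, 0], "roll": 0}]'

```text
clock: 14.55
ee_pos: [0.4386, 0.0386, 0.2089]
orientation: [-3.141, 0.0, -3.042]
force: [1.5, 0.7, 4.1]
width: -0.002
```

Request:
servo_tool --steps '[{"gripper": -1, "translation": [0, 0, 0.7], "roll": 0}, {"gripper": -1, "translation": [0, 0, 0.7], "roll": 0}, {"gripper": -1, "translation": [0, 0, 0], "roll": 0}, {"gripper": -1, "translation": [0, 0, 0], "roll": 0}]'

```text
clock: 15.05
ee_pos: [0.4386, 0.0386, 0.1949]
orientation: [-3.141, -0.0, -3.042]
force: [-0.1, 0.8, 4.9]
width: -0.003
```

Request:
servo_tool --steps '[{"gripper": -1, "translation": [0, 0, 0.6], "roll": 0}, {"gripper": -1, "translation": [0, 0, 0.6], "roll": 0}, {"gripper": -1, "translation": [0, 0, 0.6], "roll": 0}, {"gripper": -1, "translation": [0, 0, 0], "roll": 0}, {"gripper": -1, "translation": [0, 0, 0], "roll": 0}]'

```text
clock: 15.68
ee_pos: [0.4387, 0.0392, 0.1775]
orientation: [3.14, 0.001, -3.042]
force: [-1.4, 4.3, 6.9]
width: 0.001
```

Request:
servo_tool --steps '[{"gripper": -1, "translation": [0, 0, 0.4], "roll": 0}, {"gripper": -1, "translation": [0, 0, 0.3], "roll": 0}, {"gripper": -1, "translation": [0, 0, 0], "roll": 0}, {"gripper": -1, "translation": [0, 0, 0], "roll": 0}]'

```text
clock: 16.18
ee_pos: [0.4386, 0.0395, 0.1708]
orientation: [3.14, 0.001, -3.042]
force: [-1.6, 4.9, 8.2]
width: -0.003
```

```bash
python3 - <<'E'
from h import *
F=[]
for i in range(6):
    p=read_camera("scene"); F.append(telemetry.get_state()["force"])
print(np.mean(F,0),telemetry.get_state()["ee_pos"])
f=p["frame"].copy()
def T(v,P):
    c,s=np.cos(v[2]),np.sin(v[2]); P=np.array(P,float)/1000
    return np.c_[v[0]+c*P[:,0]-s*P[:,1], v[1]+s*P[:,0]+c*P[:,1], P[:,2]+v[3]]
for u in proj(p,T([.4441,-.0073,1.6914,.0248],[(70,25,70),(70,-25,70),(20,-25,70)])): cv2.circle(f,tuple(int(round(z*8)) for z in u),4,(255,0,0),-1,shift=3)
save({"frame":f},"lvl.png",(255,155,345,225),8)
E
```

```text
[-1.63760566  5.27142947  8.08048309] [0.43864231 0.03950617 0.17078685]
```

View pics/lvl.png

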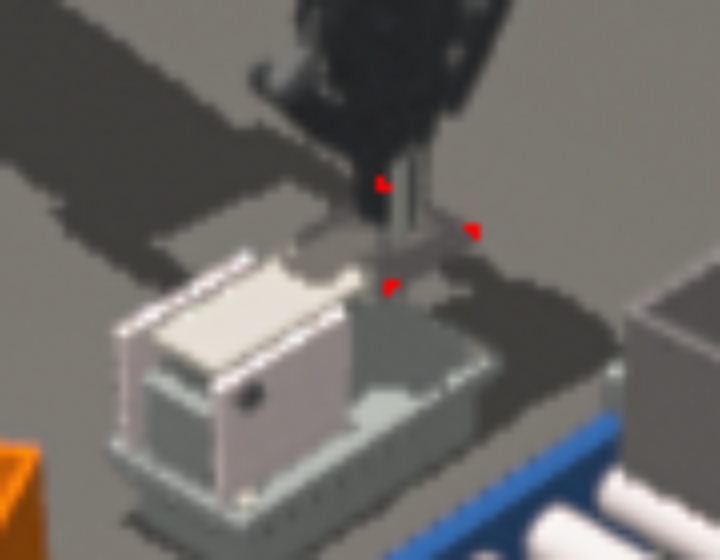

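The paddle's edge runs parallel to the cheek tops. The predicted level pad corners coincide with the pad, and the vertical force is 8.1 N (8 N expected at level). One last tote check, then I hand in.

```bash
python3 tote.py; python3 - <<'E'
from h import *
print(telemetry.get_state()["force"].round(1),telemetry.get_state()["ee_pos"].round(4)); print(bot.job_done())
E
```

```text
tote front station y 0.1969 row [255.28125  172.640625] TCP y 0.0798 [-1.6  5.2  7.5] [279.2, 178.5]
16.575
[-1.6  5.2  7.5] [0.4386 0.0395 0.1708]
the job is handed in; nothing more can be done
None
```

I pushed the grey tote along the rollers to the end stop with shut fingers, then pressed the paddle to level and handed in at about 16.6 s while still holding it.

- **Tote:** at first contact with the stop the push force rose to 6 N. The last check puts its front wall at y = 0.197 m in the station's frame, against the stop at 0.200 m. It looks flush in the top picture, and the 3 mm gap is within measuring error.
- **Paddle:** the vertical force was 7.5–8.1 N, where about 8 N is expected at level. In the picture the paddle runs parallel to the cheek tops and the pad's corners match the predicted level position.
- **Small disagreement:** the tool stood about 3 mm higher than my geometric estimate for level. That is about 0.03 rad, well inside the 0.09 rad tolerance, so I left it.
- **Not expected:** there was about 5 N of sideways force at the fingertip, probably friction from the pad. It was steady over the last readings.
- **Not checked:** I did not look at the bolt itself after pressing. I planned the moves clear of the jar, tray, screwdriver and both orange totes, but did not measure them again at the end.

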